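Load a drive into the clear bay of a copy dock

ROBOT

A 6-joint arm with a two-finger parallel gripper is mounted at the origin on the work surface. World frame = base frame: x ahead of the robot, y to its left, z up, the work surface at z = 0. Lengths are in m, angles in rad, forces in N, time in s.
With the tool pointing down it reaches from about 0.35 to 0.775 m from the base axis. Payload 7.3 kg.
Tool frame: the origin (TCP) lies on the centre line of the jaws, within the pads' length; the fingertips stand 19 mm ahead of it and the grasp point (between the pads) is the TCP (tip_extent is the distance from the TCP to the fingertips, in m); z points along the fingers, y is the line along which they close (so a half turn about z gives the same grasp; the last joint's range is limited). The gripper opens to 92 mm and grips with 3 to 60 N. Pads are 19 mm wide; open, the fingers measure 130 mm over their backs; the gripper's body (75 mm by 190 mm) begins 47 mm behind the grasp point.
Start: joints at [-1.42, 0.342, 1.524, -0, 1.275, -0.146], TCP at [0.154, -0.502, 0.246] pointing down, gripper open.
Joint ranges: [-2.53, 2.53], [-0.77, 2.02], [0.04, 2.7], [-1, 4.14], [0.28, 2.66], [-3.11, 3.11]. Speed limits (rad/s): [2.57, 2.57, 3.14, 3.14, 3.14, 3.14].

INTERFACE

Orientations are given as a rotation vector (axis times angle).
In Python, from plant import * gives the robot as it stands. The module is installed in compiled form; this text tells all that it offers.
- The arm moves only by the shell command python3 -m crank 'ROWS' [FORCE]. ROWS is JSON, a list of rows, each a list of 7 numbers: the opening, from 0 (shut) to 1 (fully open), then the shift along the tool's x, y, z in cm, then the turn, a rotation vector about the tool's x, y, z in degrees. A call has 1 to 20 rows; each row is the pose to reach, as a shift and turn from the pose commanded when the call began, along the tool's axes at that moment; what a row does not reach only later rows make up. A row lasts 1/10 s, in which the tool goes at most 50 mm and 8.59 degrees, less where a joint would pass 70% of its speed; a pose out of reach is approached as far as the arm can. A call with a gripper value outside its range is refused whole. The fingers move at their own pace and stop on an object; FORCE is the grip in N (left out, the last holds). Time passes only in rows, so rows that repeat a pose let the fingers close. It gives the time, the measured TCP pose, the force, the opening and the grip force at its end, in the units of the state.
- read_state(): the state, without advancing time (a new reading comes with each control period).
- grab_frame(name): name is "scene" or "top" or "wrist"; returns the picture (420x560x3 uint8, blue, green, red); there is no depth.
- camera_params(name): a dict with "intrinsics" (3x3 intrinsics, pixels), "k1" (the pictures are not rectified: a ray, as slopes to the right and down, at radius r is drawn at 1 + k1 r^2 times it, then the intrinsics apply), "world_from_camera" (4x4, takes a point from camera to world coordinates). Camera axes: x right, y up, looking along -z (the intrinsics and any distortion apply to the point x, -y, -z); pixel columns grow to the right and rows downward; lengths in m; the calibration is good to about 2 mm. A picture is of the moment at which its call begins: read the wrist's pose just before it. camera_params takes no time and is no camera call; for the wrist camera it gives the pose at the moment of the call.
- close_job(): hands the job in; it is judged then, once.
The state is a dict: "t": time; "joints": joint angles; "dq": joint speeds; "tau": joint torques, N m; "ee_pos": TCP position; "orientation": TCP orientation; "force": force on the tool from outside, world axes, zero at the start; "ft_torque": the same for the moment, N m; "gripper_width": finger opening in m; "gripper_force": force on a finger pad.
Only numpy, scipy, OpenCV 4.12 (cv2) and the standard library are available. Lean on these libraries where they do the work, as an engineer would, in place of code of your own. Each camera call takes 0.05 s, during which the arm holds its last target. There are 200 camera calls.

TASK

Take the spare drive, the tallest one in the rack, and load it upright, contacts down, into the clear bay of the four-bay copy dock, pushed firmly until it is fully home, and let go. One bay already holds the source drive, and short adapters have been left down inside two of the other three, where they are hard to see: feel for them gently with the drive, do not force the drive or the dock (keep well under 35 N), and use the bay that is clear. Leave the source drive and everything else as it is.

Things in the scene. Friction and masses are not known exactly. Their poses are not given: they have to be found in the camera images.
- spare: The spare drive: bare aluminium 2.5-inch drive, the tallest of the three in the rack, standing on its contact end in any of the slots. 9.5 mm thick (its x), 70 mm wide (its y), 100 mm tall (its z, up); the lowest 3.5 mm are bevelled by 2 mm on all four sides. 65 to 105 g. Origin: centre of its underside. Turned half a turn about z it fits as well.
- rack: Grey rack block, fixed, 150 (x) x 104 (y) x 34 mm tall, with three slots 11.5 (x) x 73 (y) mm, 24 mm deep, at x = -48, 0 and +48 mm of its frame. Origin: centre of its underside, on the bench. Drives stand in it with the foot 10 mm above the bench, so the spare one's top is at 110 mm.
- dock: Black four-bay copy dock, fixed, 182 (x) x 136 (y) x 72 mm tall; its bays are four parallel slots in the top, 44 mm apart. Origin: centre of its underside, on the bench; its control strip is on the -x side, towards the robot. Two short adapters (black blocks 9 x 66 mm, 22 mm tall) stand in two of the three bays without the source drive; their poses are not given.
- bay_1 (a point): Middle of the mouth (level with the dock's top) of the bay at x = -66 mm of the dock. x across the slot, y along it, z up. Each bay is 12 mm (x) by 73 mm (y). 48 mm below the mouth lies a contact plate; under about 9 N it slides down 6 mm (stays there, no spring) to a hard stop: home is 54 mm below the mouth, where 46 mm of the spare drive stand out.
- bay_2 (a point): The same for the bay at x = -22 mm of the dock. Where a short adapter stands, its top is 26 mm below the mouth: a drive lowered there stops with its foot 26 mm deep, with about 9 N goes at most 6 mm further, and is then blocked hard.
- bay_3 (a point): The same for the bay at x = +22 mm of the dock.
- bay_4 (a point): The same for the bay at x = +66 mm of the dock, the farthest from the control strip.
- source: The source drive, standing in one of the four bays; leave it there. Aluminium, 9.5 x 70 mm. Origin: centre of the section that rests on the contact plate, 48 mm below the mouth of its bay; its top stands 46 mm above the dock.
- small: A drive to be left in the rack: 8 x 54 mm, 78 mm tall. Origin: centre of its underside.
- caddy: A dark short drive to be left in the rack: 9.5 x 70 mm, 60 mm tall. Origin: centre of its underside.
- phone: Phone lying on the bench, 150 x 72 x 8 mm; bystander.
- meter: Black multimeter lying on the bench, 165 x 80 x 40 mm; bystander.
- spray: Slim aluminium spray bottle, 38 mm across, 125 mm tall; bystander.
- can: Plain drinks can, 66 mm across, 115 mm tall; bystander.
- driver: Screwdriver lying on the bench, 160 mm long; bystander.
- board: Green circuit board lying on the bench, 110 x 55 x 6 mm; bystander.
Mind the look-alikes: they are no part of the job. Leave any turquoise look-alike of the spare alone.

How it is judged:
By the outcome, as a careful person would: the job done as asked, in the order asked, and still so for the second after the job is handed in, with the robot touching nothing.
It also fails if it takes over 58 s, if anything falls off the work surface, if the arm or the gripper's body presses on something with over 40 N, if the wrist force passes 120 N, or if a joint passes its speed limit or range.

## Working session

There is one attempt and no reset: what is moved stays moved. The work goes in short steps, Python scripts to look and compute and a shell command to move; the robot and the scene stay as the last step left them, time stands still between calls to the robot, and variables do not carry over. Pictures are saved under pics/ and viewed, at most 10 in all, crops included, and the job is handed in when it is done.

```bash
mkdir -p pics
python3 - <<'E'
from plant import *
import cv2,numpy as np
for n in("scene","top"):
    cv2.imwrite(f"pics/{n}0.png",grab_frame(n)); p=camera_params(n); print(n,np.round(p["intrinsics"],1).tolist(),p["k1"],np.round(p["world_from_camera"],3).tolist())
s=read_state();print(s)
p=camera_params("wrist");print(np.round(p["world_from_camera"],3).tolist())
E
```

```text
scene [[496.1, 0.0, 266.6], [0.0, 496.1, 214.5], [0.0, 0.0, 1.0]] -0.005614002320519166 [[0.146, -0.842, 0.52, 1.253], [0.989, 0.117, -0.088, -0.111], [0.013, 0.527, 0.85, 1.191], [0.0, 0.0, 0.0, 1.0]]
top [[433.4, 0.0, 272.3], [0.0, 433.4, 220.6], [0.0, 0.0, 1.0]] -0.1362528463200873 [[0.028, 0.995, -0.093, 0.447], [-1.0, 0.027, -0.008, -0.014], [-0.006, 0.093, 0.996, 1.415], [0.0, 0.0, 0.0, 1.0]]
{'t': 0.1, 'joints': array([-1.41996806e+00,  3.42649837e-01,  1.52489843e+00,  6.54190957e-07,
        1.27537851e+00, -1.46011140e-01]), 'dq': array([ 0.00129146, -0.0017234 , -0.00198654,  0.00055624, -0.0012381 ,
        0.00029702]), 'tau': array([ 1.31989764e-03, -4.32004952e+01, -2.44694245e+01,  7.18992669e-02,
        5.26598340e-02, -5.08831351e-05]), 'ee_pos': array([ 0.15352929, -0.5017141 ,  0.24512415]), 'orientation': array([-3.10573457e+00, -4.64366681e-01,  4.06286651e-06]), 'force': array([0.36832592, 0.80902159, 0.30290684]), 'ft_torque': array([-0.03265106,  0.00260577,  0.00337149]), 'gripper_force': 0.0, 'gripper_width': 0.09155619802457482}
[[0.293, 0.923, 0.251, 0.22], [-0.956, 0.283, 0.075, -0.482], [-0.002, -0.262, 0.965, 0.384], [0.0, 0.0, 0.0, 1.0]]
```

View pics/top0.png

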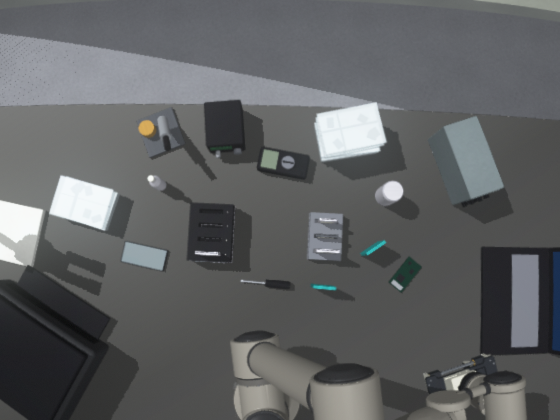

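View pics/scene0.png

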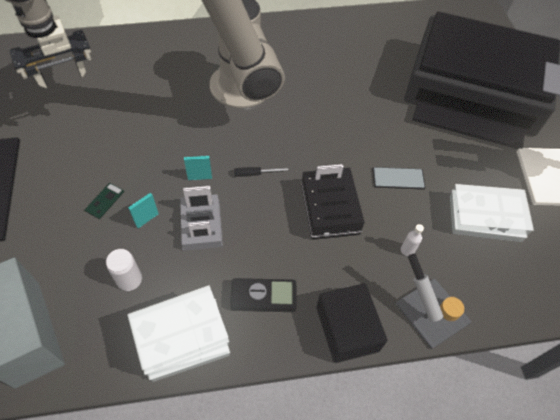

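The top view shows the dock at about (212,233) with the source in its nearest bay, around (208,254). The rack is at about (325,237), and the tall bare drive stands in its nearest slot, around (327,251). I'll enlarge both areas.

```bash
cat > h.py <<'E'
from plant import *
import cv2,numpy as np
from scipy.spatial.transform import Rotation as R
def ray(P,uv):
    K=P["intrinsics"];k=P["k1"];u,v=uv
    d=np.array([(u-K[0][2])/K[0][0],(v-K[1][2])/K[1][1]]);s=d.copy()
    for _ in range(20): s=d/(1+k*(s@s))
    T=np.array(P["world_from_camera"]);return T[:3,3],T[:3,:3]@np.array([s[0],-s[1],-1])
def on(P,uv,z):
    o,d=ray(P,uv);return o+d*(z-o[2])/d[2]
def proj(P,X):
    T=np.linalg.inv(np.array(P["world_from_camera"]));c=T[:3,:3]@np.array(X)+T[:3,3]
    s=np.array([c[0],-c[1]])/-c[2];s=s*(1+P["k1"]*(s@s));K=P["intrinsics"]
    return s[0]*K[0][0]+K[0][2],s[1]*K[1][1]+K[1][2]
E
python3 - <<'E'
import cv2,numpy as np
t=cv2.imread("pics/top0.png");s=cv2.imread("pics/scene0.png")
f=lambda i,x,y,w,h:cv2.resize(np.clip(i[y:y+h,x:x+w]*1.6,0,255).astype(np.uint8),(400,300),interpolation=cv2.INTER_CUBIC)
print("crops top 100x75")
cv2.imwrite("pics/c.png",np.vstack([np.hstack([f(t,162,195,100,75),f(t,275,200,100,75)]),np.hstack([f(s,285,155,100,75),f(s,150,180,100,75)])]))
E
```

```text
crops top 100x75
```

View pics/c.png

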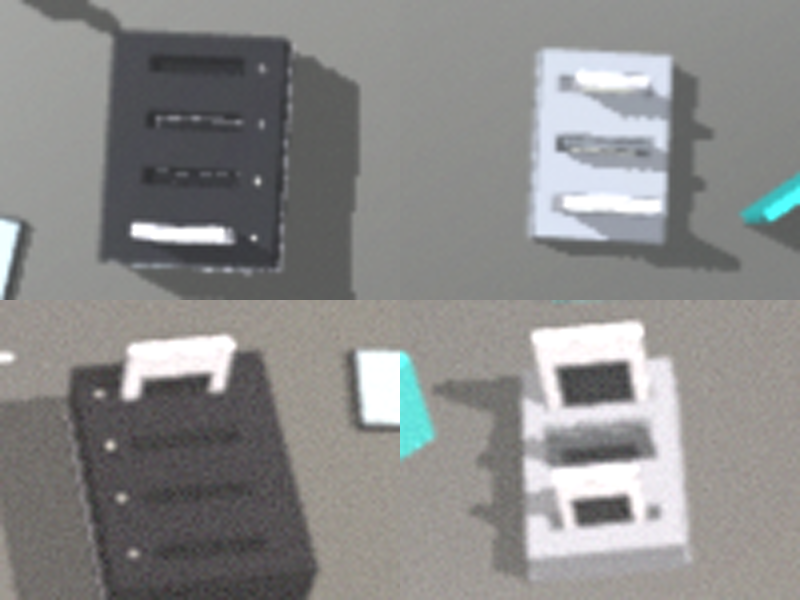

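Run:
```python
from h import *
P=camera_params("top")
D=lambda x,y:(162+x/4,195+y/4);Q=lambda x,y:(275+(x-400)/4,200+y/4)
for n,a,b,z in[("spare",Q(556,203),Q(661,205),.11),("small",Q(575,81),Q(651,83),.088),("mid slot",Q(556,144),Q(652,146),.034),
 ("bay4",D(149,64),D(243,66),.072),("bay3",D(147,121),D(242,123),.072),("bay2",D(142,177),D(239,180),.072),("src",D(131,232),D(233,236),.118)]:
    A,B=on(P,a,z),on(P,b,z);print(n,np.round((A+B)/2,4)[:2],"len",round(np.linalg.norm(A-B),4),"dir",round(np.degrees(np.arctan2(*(A-B)[[1,0]])),1))
s=read_state();print(R.from_rotvec(s["orientation"]).as_matrix().round(3).tolist())
```

```text
spare [ 0.4816 -0.1704] len 0.0794 dir 90.3
small [ 0.5761 -0.1749] len 0.0588 dir 90.0
mid slot [ 0.5306 -0.1751] len 0.077 dir 90.3
bay4 [0.5969 0.1902] len 0.0741 dir 90.3
bay3 [0.5521 0.1896] len 0.0746 dir 90.4
bay2 [0.5079 0.191 ] len 0.076 dir 89.9
src [0.464  0.1888] len 0.0771 dir 89.5
[[0.956, 0.292, -0.0], [0.292, -0.956, 0.001], [0.0, -0.001, -1.0]]
```

```bash
python3 -m crank '[[0.4,41,-22.1,0,0,0,-73],[0.4,41,-22.1,0,0,0,-73],[0.4,41,-22.1,0,0,0,-73],[0.4,41,-22.1,0,0,0,-73],[0.4,41,-22.1,0,0,0,-73],[0.4,41,-22.1,0,0,0,-73],[0.4,41,-22.1,0,0,0,-73],[0.4,41,-22.1,0,0,0,-73],[0.4,41,-22.1,0,0,0,-73],[0.4,41,-22.1,0,0,0,-73],[0.4,41,-22.1,0,0,0,-73],[0.4,41,-22.1,0,0,0,-73],[0.4,41,-22.1,0,0,0,-73]]'
python3 - <<'E'
from h import *
P=camera_params("wrist");np.save("pw1.npy",np.array([P],dtype=object),allow_pickle=True)
im=grab_frame("wrist");cv2.imwrite("pics/w1.png",im)
print(R.from_rotvec(read_state()["orientation"]).as_matrix().round(3).tolist())
E
```

```text
t: 1.4
ee_pos: [0.4802, -0.1716, 0.2455]
orientation: [-2.223, -2.22, 0.001]
force: [0.5, -0.1, -0.2]
gripper_width: 0.0372
gripper_force: 0.0
[[0.002, 1.0, -0.0], [1.0, -0.002, -0.0], [-0.0, -0.0, -1.0]]
```

View pics/w1.png

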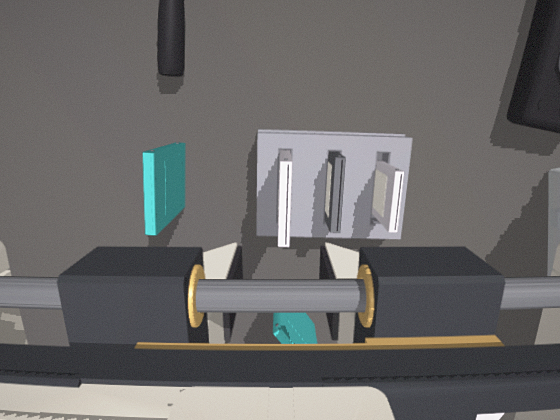

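The wrist view shows the spare's top edge running from about (285,157) to (284,245) between the fingers. The small drive's top is near (398,200) and the caddy is at (336,190).

Run:
```python
from h import *
P=np.load("pw1.npy",allow_pickle=True)[0];im=cv2.imread("pics/w1.png")
m=(im.min(2)>215).astype(np.uint8);m[:,:265]=0;m[:,305:]=0;m[:140]=0;m[260:]=0
ys,xs=np.nonzero(m)
for r in (165,180,200,220,235,243): 
    c=np.nonzero(m[r])[0];print(r,c.min() if len(c) else None,c.max() if len(c) else None, im[r,274:296:1].min(1))
print(ys.min(),ys.max())
A,B=on(P,(285,157),.11),on(P,(284,245.5),.11);print("spare",A,B,(A+B)/2)
for q in[(258,137),(408,139),(402,238),(257,236)]:print("rack",on(P,q,.034))
```

```text
165 280 291 [130 131 129 109 102 137 231 252 247 246 246 247 252 205 117 252 251 239
 182 179 181 180]
180 280 290 [126 131 126 104 106 193 252 249 246 246 246 249 255 141 175 255 254 211
 163 180 182 181]
200 279 290 [122 125 110  96 160 229 252 246 246 246 248 255 160 112 255 254 228 169
 176 178 181 180]
220 279 289 [125 121  98  91 187 255 248 246 245 245 250 235 113 220 252 242 173 171
 179 178 180 180]
235 278 289 [119 119 118 122 226 253 247 246 246 248 255 164 122 255 255 216 178 178
 179 184 179 180]
243 278 288 [ 71  78  66 104 234 251 246 246 246 249 255 138 175 254 255 167  76  72
  79  74  78  75]
162 246
spare [ 0.48299488 -0.13532699  0.11      ] [ 0.48233683 -0.20710917  0.11      ] [ 0.48266585 -0.17121808  0.11      ]
rack [ 0.4577604  -0.12522662  0.034     ]
rack [ 0.60295156 -0.12665406  0.034     ]
rack [ 0.60566616 -0.2281817   0.034     ]
rack [ 0.45503504 -0.22571916  0.034     ]
```

```bash
python3 -m crank '[[0.4,0,0.26,5,0,0,1],[0.4,0,0.26,10,0,0,1],[0.4,0,0.26,13,0,0,1],[0.4,0,0.26,15.3,0,0,1],[0.4,0,0.26,15.3,0,0,1]]' && python3 -m crank '[[0,0,0,0,0,0,0],[0,0,0,0,0,0,0],[0,0,0,0,0,0,0],[0,0,0,0,0,0,0],[0,0,0,0,0,0,0],[0,0,0,0,0,0,0]]' 40
```

```text
t: 1.95
ee_pos: [0.4812, -0.1709, 0.09]
orientation: [-2.239, -2.196, 0.003]
force: [-0.6, 1.0, -0.0]
gripper_width: 0.0369
gripper_force: 0.0
t: 2.55
ee_pos: [0.484, -0.1711, 0.0938]
orientation: [2.239, 2.201, 0.001]
force: [-2.1, -0.6, 6.0]
gripper_width: 0.009
gripper_force: 40.0
```

```bash
python3 -m crank '[[0,0,0,-2,0,0,0],[0,0,0,-5,0,0,0],[0,0,0,-9,0,0,0],[0,0,0,-13.5,0,0,0],[0,5,1.5,-13.5,0,0,0],[0,10,3,-13.5,0,0,0],[0,15,4.5,-13.5,0,0,0],[0,20,6,-13.5,0,0,0],[0,25,7.5,-13.5,0,0,0],[0,30,9,-13.5,0,0,0],[0,34,11,-13.5,0,0,-1],[0,36.1,11.3,-13.5,0,0,-1],[0,36.1,11.3,-13.5,0,0,-1],[0,36.1,11.3,-13.5,0,0,-1]]'
python3 - <<'E'
from h import *
P=camera_params("wrist");np.save("pw2.npy",np.array([P],dtype=object),allow_pickle=True)
im=grab_frame("wrist");cv2.imwrite("pics/w2.png",np.clip(im.astype(float)*1.6,0,255).astype(np.uint8));cv2.imwrite("w2raw.png",im)
s=read_state();print(R.from_rotvec(s["orientation"]).as_matrix().round(3).tolist(),s["force"],s["ee_pos"])
E
```

```text
t: 3.95
ee_pos: [0.6024, 0.1885, 0.2271]
orientation: [-2.219, -2.223, 0.002]
force: [0.1, -0.5, -1.3]
gripper_width: 0.0094
gripper_force: 40.0
[[-0.0, 1.0, -0.001], [1.0, 0.0, -0.001], [-0.001, -0.001, -1.0]] [-0.41954073  0.04964173 -1.0126716 ] [0.60246311 0.1875909  0.22739683]
```

View pics/w2.png

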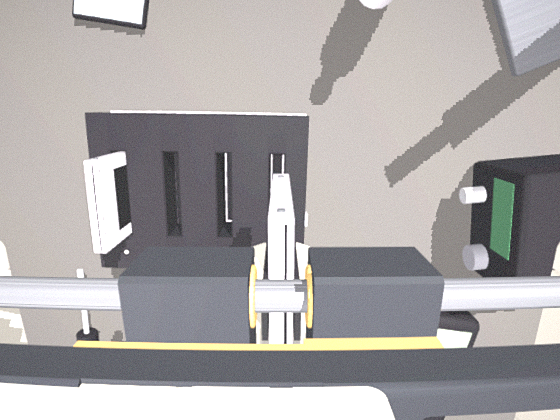

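The wrist view shows the held spare with its near upper end around (282,180). Bay 4's far end is visible behind it at columns 270–285, row 152. Bay 3 is near column 225, bay 2 near column 172, and the source is at (108,200).

Run:
```python
from h import *
im=cv2.imread("w2raw.png").max(2).astype(int)
for r in(156,162,168): print(r,"b4",im[r,262:312].tolist())
for r in(165,200,225): print(r,"b2/3",im[r,158:240].tolist())
for c in(172,222,275): print(c,im[142:160,c].tolist(),im[226:248,c].tolist())
```

```text
156 b4 [69, 72, 71, 76, 72, 66, 61, 49, 68, 192, 126, 60, 43, 52, 57, 46, 53, 47, 52, 61, 146, 198, 99, 49, 63, 66, 67, 72, 67, 71, 70, 76, 70, 70, 70, 71, 72, 64, 68, 70, 69, 68, 69, 65, 64, 85, 132, 136, 131, 131]
162 b4 [67, 69, 68, 68, 68, 67, 61, 45, 80, 248, 127, 49, 50, 54, 54, 55, 46, 56, 44, 73, 191, 174, 84, 51, 67, 68, 69, 72, 72, 69, 71, 75, 69, 67, 68, 67, 68, 67, 64, 64, 69, 67, 70, 65, 67, 110, 134, 135, 134, 129]
168 b4 [70, 68, 70, 68, 69, 64, 58, 30, 83, 246, 124, 49, 47, 48, 52, 53, 54, 55, 43, 70, 199, 155, 75, 54, 67, 69, 71, 69, 70, 66, 70, 70, 72, 68, 69, 70, 67, 67, 67, 67, 67, 69, 66, 68, 71, 126, 134, 137, 131, 133]
165 b2/3 [66, 62, 70, 67, 60, 51, 43, 38, 42, 37, 37, 38, 34, 43, 35, 37, 36, 48, 48, 49, 54, 64, 65, 67, 62, 68, 67, 62, 69, 65, 68, 67, 68, 63, 64, 68, 70, 71, 66, 67, 68, 65, 65, 70, 65, 67, 65, 65, 68, 69, 71, 65, 63, 67, 66, 64, 66, 61, 48, 40, 41, 39, 40, 33, 28, 28, 73, 222, 165, 78, 50, 46, 49, 52, 64, 68, 70, 66, 70, 66, 67, 66]
200 b2/3 [64, 70, 70, 60, 68, 62, 55, 58, 48, 45, 35, 38, 44, 41, 43, 46, 29, 39, 53, 57, 51, 53, 57, 66, 72, 
[... 388 characters left out ...]
 67, 62, 69, 64, 67, 67, 61, 67, 68, 68, 68, 67, 68, 65, 66, 62, 62, 65, 68, 65, 67, 62, 53, 51, 40, 41, 47, 39, 43, 41, 43, 39, 33, 46, 37, 40, 48, 59, 64, 67, 68, 68, 68, 68, 68]
172 [60, 71, 65, 61, 67, 71, 67, 65, 64, 53, 40, 39, 39, 42, 33, 36, 35, 41] [42, 38, 46, 46, 43, 45, 54, 49, 47, 51, 64, 70, 64, 67, 60, 64, 66, 64, 60, 64, 70, 71]
222 [70, 68, 65, 69, 68, 69, 66, 66, 67, 66, 50, 43, 31, 37, 38, 32, 32, 38] [32, 41, 48, 50, 53, 54, 50, 52, 52, 50, 53, 51, 68, 62, 63, 62, 65, 69, 65, 66, 56, 72]
275 [63, 69, 63, 69, 65, 69, 71, 67, 66, 70, 64, 58, 43, 45, 52, 51, 48, 51] [247, 247, 247, 247, 247, 247, 247, 247, 247, 247, 247, 247, 247, 247, 247, 247, 247, 247, 247, 247, 247, 247]
```

Run:
```python
import cv2,numpy as np
im=cv2.imread("w2raw.png")[140:250,150:320].astype(float)
im=np.clip((im/255)**.5*255,0,255).astype(np.uint8)
cv2.imwrite("pics/z2.png",cv2.resize(im,(765,495),interpolation=cv2.INTER_NEAREST))
```

```text
(no output)
```

View pics/z2.png

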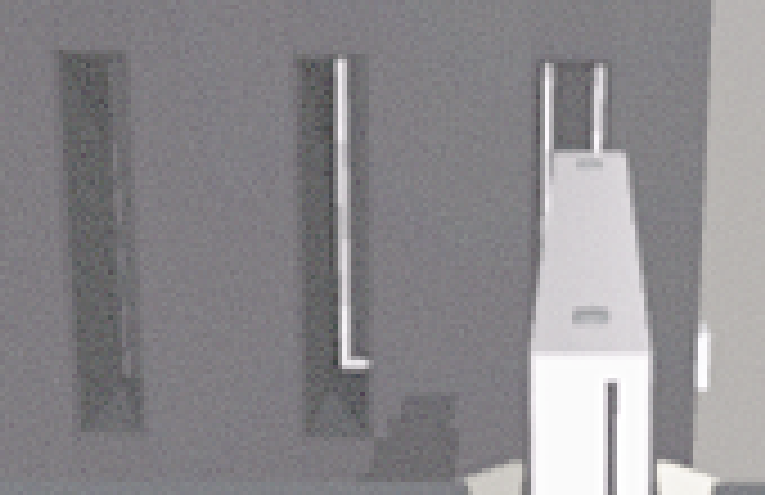

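The close view shows bright edge lines about 9 mm apart in bay 4, and an L-shaped one in bay 3 ending near row 220. Those look like adapter tops. Bay 2, near column 172, is only faintly lined. Next I'll work out the bay centres, the line depths and the drive's pose.

Run:
```python
from h import *
P=np.load("pw2.npy",allow_pickle=True)[0]
f=lambda u,v,z=.072:on(P,(u,v),z)[:2].round(4)
for n,c1,c2,t,b in[("b2",170.5,174,151.5,236),("b3",223.7,225,152,238)]:
    print(n,f(c1,165),f(c2,225),"ends",f(c1,t),f(c2,b),"mid",(f(c1,t)+f(c2,b))/2)
print("b4",f(277.8,162),"far end",f(277.8,153.3), "width",f(270,162),f(286,162))
for z in(.046,.024,.018): print(z,"b3 corner",f(227.5,220.5,z),"b2 line",f(176.5,180,z),"end",f(178,223,z),"b4 lines",f(271.3,165,z),f(282.7,165,z),"far",f(277,154.5,z), "b3far",f(226,153,z))
# drive: camera-facing face; bottom edge at y=+35 side: foot row ~174, cols 273-289 ; top edge row ~218, cols 268-294
z=.2274-.0838
print("foot edge",f(273,174,z),f(289,174,z),"top edge",f(268,218,z+.1),f(294.5,218,z+.1))
```

```text
b2 [0.5106 0.2158] [0.5096 0.1638] ends [0.5114 0.2269] [0.5088 0.1537] mid [0.5101 0.1903]
b3 [0.5548 0.2157] [0.5539 0.164 ] ends [0.5552 0.2264] [0.5535 0.1521] mid [0.55435 0.18925]
b4 [0.5993 0.2182] far end [0.5993 0.2253] width [0.5929 0.2182] [0.606  0.2182]
0.046 b3 corner [0.5522 0.1601] b2 line [0.507  0.1984] end [0.5054 0.1574] b4 lines [0.5932 0.212 ] [0.6034 0.212 ] far [0.5983 0.2214] b3far [0.553  0.2227]
0.024 b3 corner [0.5487 0.1533] b2 line [0.5004 0.1943] end [0.4987 0.1505] b4 lines [0.5926 0.2089] [0.6035 0.2089] far [0.5981 0.2189] b3far [0.5496 0.2203]
0.018 b3 corner [0.5478 0.1515] b2 line [0.4986 0.1931] end [0.4969 0.1487] b4 lines [0.5924 0.208 ] [0.6035 0.208 ] far [0.598  0.2182] b3far [0.5487 0.2196]
foot edge [0.597  0.2204] [0.607  0.2204] top edge [0.5976 0.2215] [0.607  0.2215]
```

The bay spacing checks out at 44.3 and 44.2 mm, with a dock yaw of about -1.2°. I'm already over bay 4, so I'll feel there first.

```bash
python3 -m crank '[[0,0.2,-0.35,2,0,0,1.2],[0,0.2,-0.35,5,0,0,1.2],[0,0.2,-0.35,6.5,0,0,1.2],[0,0.2,-0.35,6.5,0,0,1.2],[0,0.2,-0.35,6.8,0,0,1.2],[0,0.2,-0.35,7.1,0,0,1.2],[0,0.2,-0.35,7.4,0,0,1.2],[0,0.2,-0.35,7.7,0,0,1.2],[0,0.2,-0.35,7.7,0,0,1.2]]'
python3 - <<'E'
from h import *
P=camera_params("wrist");np.save("pw3.npy",np.array([P],dtype=object),allow_pickle=True)
im=grab_frame("wrist");s=read_state();print(s["force"],s["ft_torque"],s["ee_pos"])
c=im[130:280,180:380].astype(float);cv2.imwrite("pics/w3.png",cv2.resize(((c/255)**.6*255).astype(np.uint8),(800,600)))
E
```

```text
t: 4.9
ee_pos: [0.5992, 0.1901, 0.1505]
orientation: [-2.244, -2.198, 0.001]
force: [0.7, -0.5, -1.5]
gripper_width: 0.0095
gripper_force: 40.0
[-0.02541636 -0.56212064 -1.19568203] [-0.03688912 -0.05869477  0.03093937] [0.5993287  0.19019475 0.15063199]
```

View pics/w3.png

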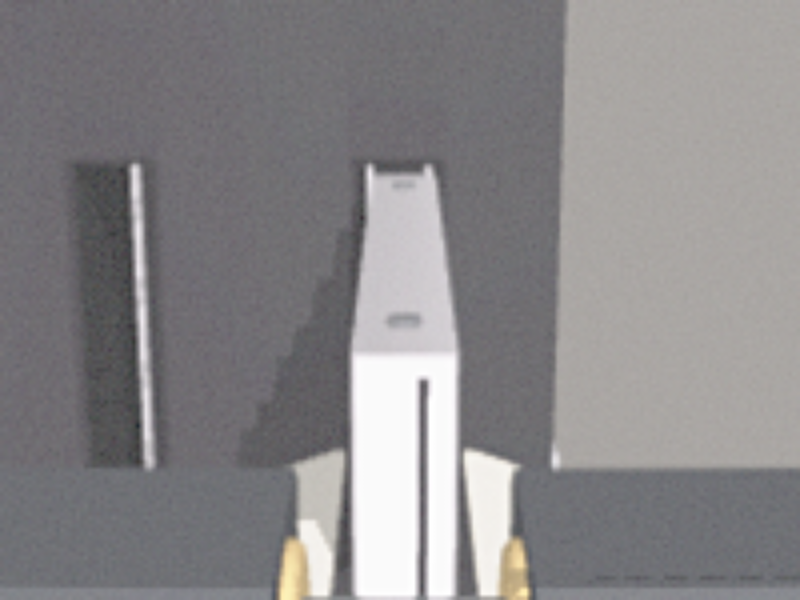

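The drive's foot is inside bay 4, about 5 mm deep, with even gaps around (400,175) and no contact force. I'll lower it further to feel for an adapter.

```bash
python3 -m crank '[[0,0,0,0.6,0,0,0],[0,0,0,1.2,0,0,0],[0,0,0,1.7,0,0,0],[0,0,0,1.9,0,0,0],[0,0,0,2.1,0,0,0],[0,0,0,2.2,0,0,0],[0,0,0,2.3,0,0,0],[0,0,0,2.3,0,0,0]]'
```

```text
t: 5.75
ee_pos: [0.5995, 0.1902, 0.1291]
orientation: [2.244, 2.198, 0.001]
force: [-2.5, -0.4, 7.3]
gripper_width: 0.0096
gripper_force: 40.0
```

I met 7 N at 26.7 mm depth, so bay 4 holds an adapter. I'll back out and try bay 2, 88 mm nearer the robot.

```bash
python3 -m crank '[[0,0,0,-1,0,0,0],[0,0,0,-3,0,0,0],[0,0,0,-5.5,0,0,0],[0,0,-3,-5.5,0,0,0],[0,0,-6,-5.5,0,0,0],[0,0,-8.8,-5.5,0,0,0],[0,0,-8.8,-5.5,0,0,0],[0,0,-8.8,-4,0,0,0],[0,0,-8.8,-3,0,0,0],[0,0,-8.8,-3,0,0,0],[0,0,-8.8,-2.7,0,0,0],[0,0,-8.8,-2.4,0,0,0],[0,0,-8.8,-2.1,0,0,0],[0,0,-8.8,-1.8,0,0,0],[0,0,-8.8,-1.8,0,0,0]]'
python3 - <<'E'
from h import *
im=grab_frame("wrist");s=read_state();print(s["force"],s["ft_torque"],s["ee_pos"])
c=im[130:280,180:380].astype(float);cv2.imwrite("pics/w4.png",cv2.resize(((c/255)**.6*255).astype(np.uint8),(800,600)))
E
```

```text
t: 7.25
ee_pos: [0.5113, 0.1919, 0.1453]
orientation: [-2.244, -2.198, 0.001]
force: [-0.2, -0.2, -0.7]
gripper_width: 0.0095
gripper_force: 40.0
[-0.20029055 -0.05825016  0.47115027] [-0.01382324 -0.10553802 -0.04042592] [0.5114125  0.1919756  0.14551342]
```

View pics/w4.png

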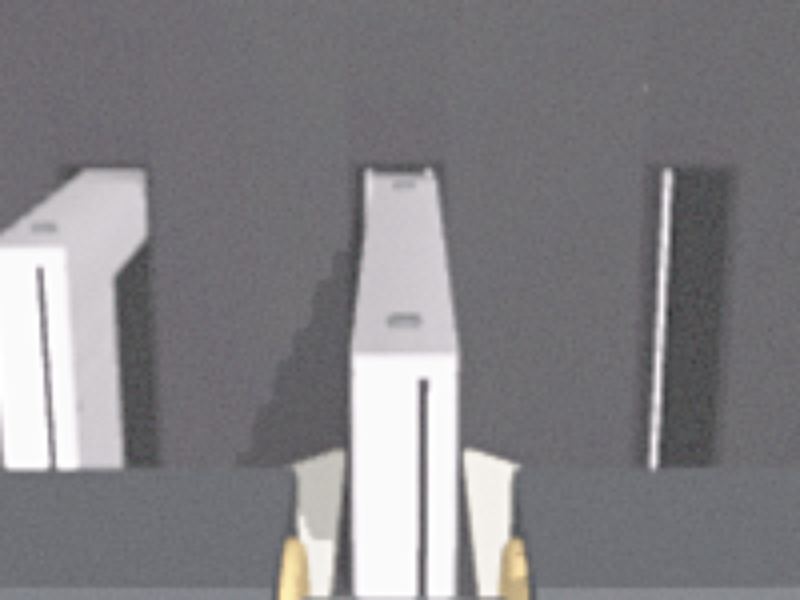

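The foot is about 10 mm into bay 2 at (400,170), centred and unloaded, so I'll feel downwards.

```bash
python3 -m crank '[[0,0,0,0.6,0,0,0],[0,0,0,1.1,0,0,0],[0,0,0,1.4,0,0,0],[0,0,0,1.6,0,0,0],[0,0,0,1.7,0,0,0],[0,0,0,1.8,0,0,0],[0,0,0,1.8,0,0,0]]'
```

```text
t: 8.0
ee_pos: [0.5115, 0.192, 0.1286]
orientation: [2.244, 2.198, 0.001]
force: [-3.0, -0.9, 6.3]
gripper_width: 0.0093
gripper_force: 40.0
```

It is blocked at 27 mm, so bay 2 also holds an adapter and bay 3 must be the clear one.

```bash
python3 -m crank '[[0,0,0,-1,0,0,0],[0,0,0,-3,0,0,0],[0,0,0,-5.5,0,0,0],[0,0,2.2,-5.5,0,0,0],[0,0,4.4,-5.5,0,0,0],[0,0,4.4,-5.5,0,0,0],[0,0,4.4,-4,0,0,0],[0,0,4.4,-3,0,0,0],[0,0,4.4,-2.7,0,0,0],[0,0,4.4,-2.4,0,0,0],[0,0,4.4,-2.1,0,0,0],[0,0,4.4,-1.8,0,0,0],[0,0,4.4,-1.8,0,0,0]]'; python3 -m crank '[[0,0,0,0.6,0,0,0],[0,0,0,1.1,0,0,0],[0,0,0,1.4,0,0,0],[0,0,0,1.6,0,0,0],[0,0,0,1.7,0,0,0],[0,0,0,1.8,0,0,0],[0,0,0,1.8,0,0,0]]'
```

```text
t: 9.3
ee_pos: [0.5552, 0.1911, 0.1455]
orientation: [-2.244, -2.198, 0.001]
force: [1.2, -0.1, -1.6]
gripper_width: 0.0092
gripper_force: 40.0
t: 10.0
ee_pos: [0.5554, 0.191, 0.1276]
orientation: [2.244, 2.198, -0.0]
force: [-0.8, 1.3, -0.6]
gripper_width: 0.0097
gripper_force: 40.0
```

There is no resistance past 28 mm. I'll continue down to the contact plate at 48 mm.

```bash
python3 -m crank '[[0,0,0,0.4,0,0,0],[0,0,0,0.8,0,0,0],[0,0,0,1.2,0,0,0],[0,0,0,1.6,0,0,0],[0,0,0,1.8,0,0,0],[0,0,0,2.0,0,0,0],[0,0,0,2.1,0,0,0],[0,0,0,2.1,0,0,0]]'
```

```text
t: 10.8
ee_pos: [0.5554, 0.1911, 0.1074]
orientation: [2.244, 2.198, 0.0]
force: [-2.2, -1.0, 4.4]
gripper_width: 0.0094
gripper_force: 40.0
```

```bash
python3 -m crank '[[0,0,0,0.1,0,0,0],[0,0,0,0.2,0,0,0],[0,0,0,0.3,0,0,0],[0,0,0,0.4,0,0,0],[0,0,0,0.5,0,0,0],[0,0,0,0.5,0,0,0]]'; python3 -m crank '[[0,0,0,0.05,0,0,0],[0,0,0,0.1,0,0,0],[0,0,0,0.15,0,0,0],[0,0,0,0.15,0,0,0]]'
```

```text
t: 11.4
ee_pos: [0.5554, 0.1911, 0.1027]
orientation: [2.244, 2.198, 0.001]
force: [-2.9, -0.7, 6.7]
gripper_width: 0.0093
gripper_force: 40.0
t: 11.8
ee_pos: [0.5555, 0.1911, 0.1018]
orientation: [2.244, 2.198, 0.001]
force: [-4.1, -0.7, 10.4]
gripper_width: 0.0093
gripper_force: 40.0
```

```bash
python3 -m crank '[[0,0,0,0.05,0,0,0],[0,0,0,0.1,0,0,0],[0,0,0,0.1,0,0,0]]'; python3 -m crank '[[0,0,0,0.05,0,0,0],[0,0,0,0.1,0,0,0],[0,0,0,0.1,0,0,0]]'
```

```text
t: 12.1
ee_pos: [0.5555, 0.1912, 0.1017]
orientation: [2.243, 2.198, 0.002]
force: [-6.1, -1.8, 18.0]
gripper_width: 0.0096
gripper_force: 40.0
t: 12.4
ee_pos: [0.5555, 0.1912, 0.1017]
orientation: [2.243, 2.198, 0.003]
force: [-8.6, -1.7, 24.7]
gripper_width: 0.0095
gripper_force: 40.0
```

It is at the hard stop: 54 mm deep and rising to 25 N with no further travel. I'll relieve the load, release and retreat.

```bash
python3 -m crank '[[0,0,0,-0.1,0,0,0],[0,0,0,-0.25,0,0,0],[0,0,0,-0.25,0,0,0],[0.3,0,0,-0.25,0,0,0],[0.3,0,0,-0.25,0,0,0],[0.3,0,0,-0.25,0,0,0],[0.3,0,0,-0.25,0,0,0],[0.3,0,0,-2,0,0,0],[0.3,0,0,-5,0,0,0],[0.3,0,0,-10,0,0,0],[0.3,0,0,-15,0,0,0],[0.3,0,0,-15,0,0,0]]'
python3 - <<'E'
from h import *
t=grab_frame("top");s=grab_frame("scene");w=grab_frame("wrist")
f=lambda i:cv2.resize(i,(400,300))
g=lambda i,x,y,w,h:cv2.resize(i[y:y+h,x:x+w],(400,300),interpolation=cv2.INTER_CUBIC)
cv2.imwrite("pics/end.png",np.vstack([np.hstack([f(w),g(s,285,135,120,90)]),np.hstack([g(s,140,150,160,120),f(t)])]))
P=camera_params("scene");print([np.round((np.array(proj(P,(.5554,.191+d,.118)))-[285,135])*[400/120,300/90]+[400,0]) for d in(-.035,.035)])
E
```

```text
t: 13.6
ee_pos: [0.5584, 0.1918, 0.2558]
orientation: [2.239, 2.193, 0.019]
force: [0.2, -1.0, -0.5]
gripper_width: 0.0278
gripper_force: 0.0
[array([527., 198.]), array([614., 188.])]
```

View pics/end.png

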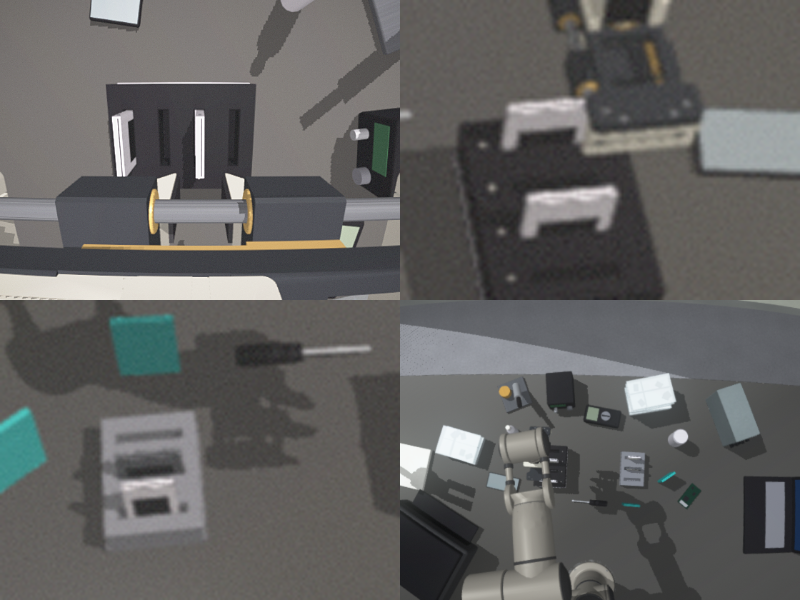

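The spare stands upright in bay 3, with its top at about (570,195), matching the projection for fully home. The source, small drive and caddy are unmoved, and the gripper is clear.

```bash
python3 -c "
from plant import *
print(close_job())"
```

```text
the job is handed in; nothing more can be done
None
```

The spare drive is fully home, upright and released in bay 3, the clear bay; bays 2 and 4 were found blocked by gentle feel, the highest reading was about 25 N, and the job is handed in at about 14 s.

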